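# Fit the reading head and hold the piston rod at its mark

## Task

Pick up the blue reading-head plate by its yellow housing and lower it over the two pins of the aluminium calibration stand, nose towards the piston rod, until it lies flush, then let go of it. Then grip the rod's orange knob and draw the rod straight up out of its snug bore, without forcing it sideways, dropping it or pulling it right out, until the red ring is level with the nose, and finish while still holding it there, at rest. Leave the other things on the bench alone.

Things in the scene. Friction and masses are not known exactly. Their poses are not given: they have to be found in the camera images.
- stand: Aluminium block fixed on the bench, 80 (x) x 157 mm (y -82 to 75), flat top at z = 60 mm; dark foot 110 x 190 x 8 mm. Origin on the bench, z up. Two 10 mm pins with tapered tips stand 20 mm above the top at (x, y) = (-24, -64) and (24, 0) mm. At (0, 45) mm a vertical 19.2 mm blind bore, 50 mm deep (floor at z = 10), holds the rod. Yaw within 0.5 rad; left or right of the robot.
- seat (a point): Point on the stand's top, midway between the pins, (0, -32, 60) mm in the stand's frame: the plate's origin belongs here, with the plate's axes parallel to the stand's.
- bore (a point): Centre of the bore's mouth on the stand's top, (0, 45, 60) mm in the stand's frame.
- plate: Loose blue plate, 70 (x) x 90 (y) x 10 mm, 0.35 kg, flat on the bench, yaw within 0.5 rad. Origin: centre of underside, z up. Holes 11.6 mm at (-24, -32), (24, 32) mm. Yellow housing in the middle, 30 (x) x 34 mm (y), z 10 to 36: grip it from above, closing along x. Steel nose, 8 mm, black 6 mm tip, from it along +y at z = 30 to y = 57 mm; seated, its tip is 20 mm from the rod's axis.
- nose (a point): Tip of the plate's nose, (0, 57, 30) mm in the plate's frame.
- rod: Loose steel rod, 18 mm dia., 0.25 kg, upright in the bore, its foot on the bore's floor (10 mm above the bench); it drops back if let go. Origin: centre of its foot, z up. Orange knob, 28 mm dia., z = 90 to 115 mm. Red ring, 8 mm wide, centred at z = 55, at first just above the stand's top. It must rise 25 mm; it leaves the bore after 50 mm.
- ring (a point): Middle of the red ring, on the rod's axis, 55 mm above its foot.
- knob (a point): Middle of the orange knob, on the rod's axis, 102.5 mm above its foot. With the plate seated all of the stand and plate lies at least 4 mm below the knob's underside, so it can be gripped from above; closing along the stand's x leaves most room.
- sensor: small steel accelerometer, 32 mm dia., 36 mm tall, standing on the table. A bystander; origin at its underside. Leave it alone.
- weight: brass calibration weight with a small knob, 40 mm dia., 48 mm tall. A bystander; origin at its underside. Leave it alone.
- mouse: black computer mouse, 100 x 58 x 30 mm. A bystander; origin at its underside. Leave it alone.
- driver: screwdriver lying on the table. A bystander; origin at its underside. Leave it alone.
- jar: small jar of screws, 48 mm dia., 60 mm tall. A bystander; origin at its underside. Leave it alone.
There are look-alikes about, which are no part of the job. Of the things like the plate, leave any that is brown; of the rest the smaller one is meant.

How it is judged:
On the way, in this order (a step that is already met when the one before it is completed fails the run):
1. the plate is lowered over the pins while still gripped (z of plate in the frame of stand below 0.067 m and horizontal distance between plate and seat below 0.005 m and y of nose in the frame of stand above 0.015 m and contact force between the fingers and plate above 1 N), for 0.05 s.
2. the plate lies flush on the stand and is let go, the rod still down (z of plate in the frame of stand between 0.0575 and 0.062 m and horizontal distance between plate and seat below 0.003 m and angle between the z axis of plate and the z axis of stand, either way round below 0.035 rad and y of nose in the frame of stand above 0.015 m and contact force between the fingers and plate below 0.3 N and z of rod in the frame of stand below 0.015 m), for 0.2 s.
3. the rod is drawn up by the gripper (z of rod in the frame of stand above 0.018 m and contact force between the fingers and rod above 1 N), for 0.1 s.
At the end, for the whole second after the job is handed in: Plate flush over both pins (3 mm, 2 degrees), nose to the rod, let go; rod still in the bore, upright, its red ring level with the nose within 4 mm, held at rest by the fingers (over 2 N), clear of the plate (z of plate in the frame of stand between 0.0575 and 0.062 m and horizontal distance between plate and seat below 0.003 m and angle between the z axis of plate and the z axis of stand, either way round below 0.035 rad and y of nose in the frame of stand above 0.015 m and z of ring in the frame of plate between 0.026 and 0.034 m and horizontal distance between rod and bore below 0.003 m and angle between the z axis of rod and the z axis of stand, either way round below 0.06 rad and contact force between the fingers and rod above 2 N and contact force between rod and plate below 0.5 N and contact force between the fingers and plate below 0.3 N and linear speed of rod below 0.01 m/s); the arm keeps its last pose, push and grip.
It fails at once if the rod is pulled out of the bore (z of rod in the frame of stand above 0.055 m).
It fails at once if the rod is forced against the bore or dropped in it (contact force between rod and stand above 30 N).
It fails at once if a bystander is disturbed (moved over 30 mm) (distance of any of sensor, weight, mouse, driver, jar from where it was at the start of the episode above 0.03 m).
It also fails if it takes over 48 s, if anything falls off the work surface, if the arm or the gripper's body presses on something with over 40 N, if the wrist force passes 120 N, or if a joint passes its speed limit or range.

## Robot

A 7-joint arm with a two-finger parallel gripper is mounted at the origin on the work surface. World frame = base frame: x ahead of the robot, y to its left, z up, the work surface at z = 0. Lengths are in m, angles in rad, forces in N, time in s.
With the tool pointing down it reaches from about 0.425 to 0.875 m from the base axis. Payload 4.7 kg.
Tool frame: the origin (TCP) lies between the finger pads; the fingertips stand 14 mm ahead of it and the grasp point (between the pads) lies 5 mm behind it; z points along the fingers, y is the line along which they close (so a half turn about z gives the same grasp; the last joint's range is limited). The gripper opens to 87 mm and grips with 3 to 60 N. Pads are 19 mm wide; open, the fingers measure 117 mm over their backs; the gripper's body (75 mm by 190 mm) begins 51 mm behind the grasp point.
Start: joints at [-1.3, 0.321, -0.07, 1.45, 0.023, 1.371, -0.057], TCP at [0.165, 0.629, 0.237] pointing down, gripper open.
Joint ranges: [-2.86, 2.86], [-0.3, 2.09], [-1.38, 1.24], [0.06, 2.45], [-1.56, 4.7], [0.09, 2.05], [-2.69, 2.69]. Speed limits (rad/s): [2.57, 2.57, 3.14, 3.14, 3.14, 3.14, 3.14].

## Interface

Orientations are given as a rotation vector (axis times angle).
In Python, from bench import ctrl gives the robot as it stands.
- The arm moves only by the shell command python3 -m inch 'ROWS' [OPENING] [FORCE]. ROWS is JSON, a list of rows, each a list of 6 numbers: the shift along the world's x, y, z in mm, then the turn, a rotation vector about the world's x, y, z in degrees. In form: [[tx, ty, tz, rx, ry, rz], ...]. A call has 1 to 20 rows; each row is the pose to reach, as a shift and turn from the pose commanded when the call began; what a row does not reach only later rows make up. A row lasts 1/8 s, in which the tool goes at most 62.5 mm and 10.7 degrees, less where a joint would pass 70% of its speed; a pose out of reach is approached as far as the arm can. A call with a gripper value outside its range is refused whole. OPENING is the finger opening in mm, from 0 to 87, set as the call begins (- or left out, the last holds). The fingers move at their own pace and stop on an object; FORCE is the grip in N (left out, the last holds). Time passes only in rows, so rows that repeat a pose let the fingers close. It gives the time, the measured TCP pose, the force, the opening and the grip force at its end, in the units of the state.
- ctrl.get_state(): the state, without advancing time (a new reading comes with each control period).
- ctrl.get_image(name): name is "side" or "top"; returns (picture, depth): 384x512x3 uint8, red, green, blue; 384x512 float32, m along the optical axis (not along the pixel's ray), 0 where there is no reading.
- ctrl.camera_params(name): a dict with "mtx" (3x3 intrinsics, pixels), "dist_coeffs" ([k1, k2, p1, p2, k3] as OpenCV has them; the pictures are not rectified), "T" (4x4, takes a point from camera to world coordinates). Camera axes: x right, y down, z forward; pixel columns grow to the right and rows downward; lengths in m; the calibration is good to about 2 mm. A picture is of the moment at which its call begins. camera_params takes no time and is no camera call.
- ctrl.close_job(): hands the job in; it is judged then, once.
The state is a dict: "time": time; "joint_positions": joint angles; "qd": joint speeds; "joint_torque": joint torques, N m; "position": TCP position; "tool_rot": TCP orientation; "ft_force": force on the tool from outside, world axes, zero at the start; "torque": the same for the moment, N m; "grip_width": opening from 0.0 (shut) to 1.0 (fully open); "grip_force": force on a finger pad.
Only numpy, scipy, OpenCV 4.12 (cv2) and the standard library are available. Lean on these libraries where they do the work, as an engineer would, in place of code of your own. Each camera call takes 0.05 s, during which the arm holds its last target. There are 200 camera calls.

## Working session

There is one attempt and no reset: what is moved stays moved. The work goes in short steps, Python scripts to look and compute and a shell command to move; the robot and the scene stay as the last step left them, time stands still between calls to the robot, and variables do not carry over. Pictures are saved under pics/ and viewed, at most 10 in all, crops included, and the job is handed in when it is done.

```bash
mkdir -p pics; ls; python3 - <<'E'
from bench import ctrl
import cv2,numpy as np
for n in("top","side"):
    im,d=ctrl.get_image(n); cv2.imwrite(f"pics/{n}0.png",im[:,:,::-1]); np.savez(f"{n}0.npz",im=im,d=d)
    p=ctrl.camera_params(n); print(n,np.round(p["mtx"],1).tolist(),p["dist_coeffs"],np.round(p["T"],3).tolist())
s=ctrl.get_state();print(s["time"],s["position"],s["tool_rot"],s["grip_width"])
E
```

```text
pics
top [[408.7, 0.0, 256.3], [0.0, 408.7, 184.7], [0.0, 0.0, 1.0]] [-0.14938352  0.          0.          0.          0.        ] [[-0.003, -0.992, 0.126, 0.384], [-1.0, 0.003, -0.0, 0.0], [-0.0, -0.126, -0.992, 1.463], [0.0, 0.0, 0.0, 1.0]]
side [[470.3, 0.0, 260.0], [0.0, 470.3, 195.5], [0.0, 0.0, 1.0]] [-0.04838198  0.          0.          0.          0.        ] [[0.881, -0.3, 0.366, 0.014], [-0.473, -0.542, 0.695, -1.079], [-0.01, -0.785, -0.619, 1.056], [0.0, 0.0, 0.0, 1.0]]
0.1 [0.16504065 0.62821659 0.23558567] [-4.02249734e-01 -3.11564157e+00  2.66408845e-03] 1.0028473159610973
```

View pics/top0.png

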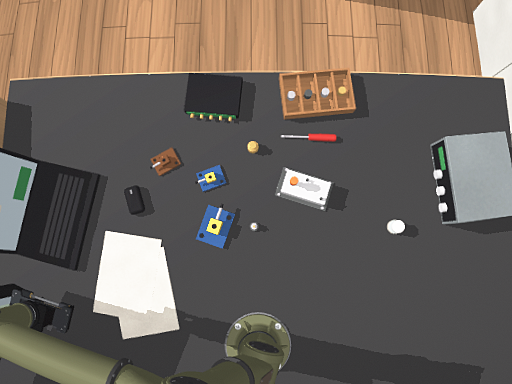

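View pics/side0.png

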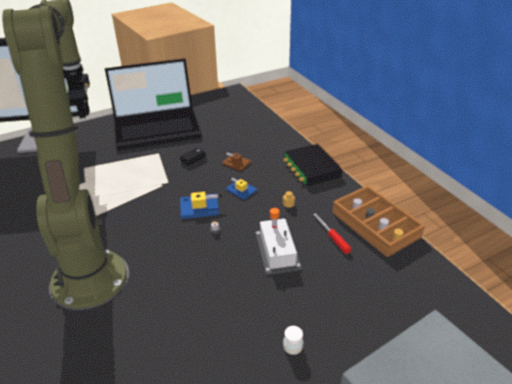

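Candidates for the plate in the top view are the brown one at (166,161), the small blue one at (211,178) and the large blue one at (215,226). By the description it's the small blue one at (211,178). The stand is at (305,188), with the orange knob at (294,181). I'll check this in one close crop and measure.

```bash
cat > h.py <<'E'
import cv2,numpy as np
from bench import ctrl
P={n:ctrl.camera_params(n) for n in("top","side")}
def grab(n):
    im,d=ctrl.get_image(n); return im,d
def ray(n,uv,z):
    "pixels -> world points on the plane z"
    p=P[n];T=np.array(p["T"])
    uv=np.asarray(uv,float).reshape(-1,1,2)
    q=cv2.undistortPoints(uv,np.array(p["mtx"]),np.array(p["dist_coeffs"]))[:,0]
    d=np.c_[q,np.ones(len(q))]@T[:3,:3].T; o=T[:3,3]
    return (o+d*((z-o[2])/d[:,2])[:,None])
def proj(n,X):
    p=P[n];Ti=np.linalg.inv(np.array(p["T"]))
    return cv2.projectPoints(np.asarray(X,float).reshape(-1,1,3),cv2.Rodrigues(Ti[:3,:3])[0],Ti[:3,3],np.array(p["mtx"]),np.array(p["dist_coeffs"]))[0][:,0]
def mask(im,lo,hi,box):
    h=cv2.cvtColor(im,cv2.COLOR_RGB2HSV); m=cv2.inRange(h,lo,hi)
    k=np.zeros_like(m);x0,y0,x1,y1=box;k[y0:y1,x0:x1]=m[y0:y1,x0:x1];return k
def rect(n,m,z):
    v,u=np.nonzero(m); 
    c=max(cv2.findContours(m,cv2.RETR_EXTERNAL,cv2.CHAIN_APPROX_NONE)[0],key=cv2.contourArea)
    w=ray(n,c[:,0],z)[:,:2]*1000
    return cv2.minAreaRect(w.astype(np.float32)),ray(n,np.c_[u,v],z)[:,:2].mean(0)*1000,len(u)
E
python3 - <<'E'
from h import *
t=np.load("top0.npz")["im"];s=np.load("side0.npz")["im"]
a=cv2.resize(t[155:215,185:345],None,fx=5,fy=5,interpolation=cv2.INTER_CUBIC)
b=cv2.resize(s[165:285,195:355],None,fx=2.5,fy=2.5,interpolation=cv2.INTER_CUBIC)
b=cv2.copyMakeBorder(b,0,0,0,400,cv2.BORDER_CONSTANT)
cv2.imwrite("pics/crop0.png",np.vstack([a,b])[:,:,::-1])
Y=((20,120,120),(34,255,255));B=((100,100,60),(125,255,255));O=((3,150,150),(16,255,255));W=((0,0,150),(180,60,255))
pt=(193,160,232,198);ps=(222,175,262,202)
for n,im,bx in(("top",t,pt),("side",s,ps)):
    print(n,"yel",rect(n,mask(im,*Y,bx),.036)); print(n,"blue",rect(n,mask(im,*B,bx),.01))
for n,im,bx in(("top",t,(270,160,340,215)),("side",s,(250,200,305,275))):
    print(n,"knob",rect(n,mask(im,*O,bx),.125)); print(n,"stand",rect(n,mask(im,*W,bx),.06))
E
```

```text
top yel (((591.9805297851562, 163.672119140625), (30.620901107788086, 33.540828704833984), 18.842100143432617), array([592.35092838, 163.63493664]), 77)
top blue (((593.5263061523438, 164.2124786376953), (72.90872192382812, 91.93930053710938), 19.700292587280273), array([592.89100894, 161.6316165 ]), 375)
side yel (((585.7303466796875, 154.37547302246094), (66.49207305908203, 36.34750747680664), 63.13706970214844), array([585.64750294, 153.91711882]), 103)
side blue (((588.3961181640625, 161.45950317382812), (81.81977844238281, 103.49838256835938), 21.996891021728516), array([584.27968849, 148.79750636]), 242)
top knob (((566.974609375, -122.78272247314453), (23.3208065032959, 23.372529983520508), 89.84828186035156), array([ 566.47565178, -122.1894928 ]), 51)
top stand (((548.62890625, -164.88177490234375), (166.96539306640625, 100.89787292480469), 72.50615692138672), array([ 551.09429933, -170.3494723 ]), 1096)
side knob (((561.0747680664062, -132.51649475097656), (47.07463836669922, 27.57050895690918), 60.84196090698242), array([ 560.74521719, -131.27522933]), 88)
side stand (((541.4747314453125, -191.14149475097656), (219.27703857421875, 95.94474792480469), 66.998046875), array([ 539.40489843, -193.92687766]), 1301)
```

View pics/crop0.png

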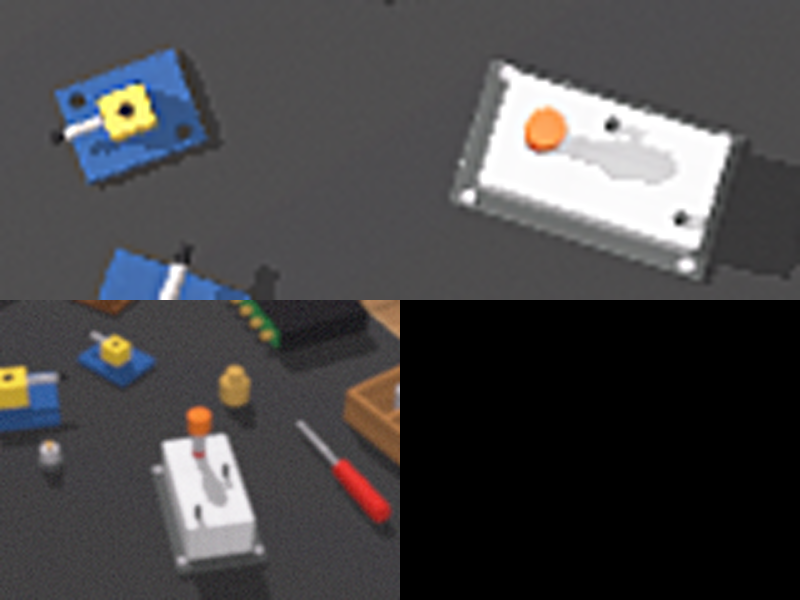

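The crop shows the small blue plate with its nose pointing left and slightly down, tip at about (197,182). On the stand, the dark pin tips are at about (307,180) and (321,199), and the orange knob is at (294,181). Next I'll measure the stand from the pins and its bright top face.

```bash
python3 - <<'E'
from h import *
t=np.load("top0.npz")["im"];s=np.load("side0.npz")["im"]
g=t.astype(float).mean(2)
def dark(c,r=4):
    x,y=c;w=g[y-r:y+r+1,x-r:x+r+1];k=np.clip(150-w,0,None);vv,uu=np.mgrid[y-r:y+r+1,x-r:x+r+1]
    return [(k*uu).sum()/k.sum(),(k*vv).sum()/k.sum()]
px=[dark((307,180),3),dark((321,198),3)];print(px)
A=ray("top",px,.077)[:,:2]*1000;print("pins",A,"dist",np.hypot(*(A[1]-A[0])),"mid",A.mean(0))
d=A[1]-A[0] # from (24,0) to (-24,-64): angle
yaw=np.degrees(np.arctan2(d[1],d[0])-np.arctan2(-64,-48));print("yaw",yaw)
m=mask(t,(0,0,200),(180,40,255),(278,160,340,212));m|=0
m=cv2.morphologyEx(m,cv2.MORPH_OPEN,np.ones((3,3)));print("top face",rect("top",m,.06))
O=((3,150,120),(16,255,255))
# knob by two views, centroid of visible mask ~ middle of knob
def cen(n,im,bx):
    v,u=np.nonzero(mask(im,*O,bx));return [u.mean(),v.mean()]
for z in(.1125,.118,.125): print(z,ray("top",[cen("top",t,(285,170,305,192))],z)*1000,ray("side",[cen("side",s,(262,200,290,225))],z)*1000)
# side pins
E
```

```text
[[np.float64(306.7420237010028), np.float64(179.62351868732912)], [np.float64(320.5388940955951), np.float64(198.47422680412376)]]
pins [[ 576.46023891 -172.84284214]
 [ 511.34757029 -219.06383686]] dist 79.85010937736197 mid [ 543.9039046 -195.9533395]
yaw -17.760616149281606
top face (((554.347412109375, -170.44363403320312), (158.97874450683594, 81.70989990234375), 72.6110610961914), array([ 553.35787858, -172.40467545]), 976)
0.1125 [[ 568.17781257 -123.3331511   112.5       ]] [[ 567.22381513 -119.31653337  112.5       ]]
0.118 [[ 567.42673024 -122.82895304  118.        ]] [[ 563.99604159 -124.91234095  118.        ]]
0.125 [[ 566.47080728 -122.18724643  125.        ]] [[ 559.88796619 -132.03427788  125.        ]]
```

```bash
python3 -m inch '[[60,-60,0,0,0,-8],[120,-130,0,0,0,-18],[180,-195,-20,0,0,-28],[240,-260,-40,0,0,-36],[300,-326,-60,0,0,-44],[360,-391,-75,0,0,-50],[400,-435,-85,0,0,-54],[427,-464,-87,0,0,-56],[427,-464,-87,0,0,-56],[427,-464,-87,0,0,-56],[427,-464,-87,0,0,-56],[427,-464,-87,0,0,-56],[427,-464,-87,0,0,-56]]' 87 20
cat >> h.py <<'E'
def st():
    s=ctrl.get_state();from scipy.spatial.transform import Rotation as R
    M=R.from_rotvec(s["tool_rot"]).as_matrix()
    print("t",round(s["time"],2),"tcp",np.round(np.array(s["position"])*1000,1),"yang",round(np.degrees(np.arctan2(M[1,1],M[0,1])),2),"z",np.round(M[:,2],4),"F",np.round(s["ft_force"],1),"w",round(s["grip_width"]*87,1),"gf",round(s["grip_force"],1),"j7",round(s["joint_positions"][6],2))
E
python3 - <<'E'
from h import *
st()
t,_=grab("top");s,_=grab("side");np.savez("v1.npz",t=t,s=s)
p=proj("side",[[.592,.164,.036]])[0];u,v=map(int,p);q=proj("top",[[.592,.164,.036]])[0];x,y=map(int,q)
cv2.imwrite("pics/c1.png",np.hstack([cv2.resize(i,(400,400),interpolation=cv2.INTER_CUBIC) for i in(s[v-50:v+50,u-50:u+50],t[y-50:y+50,x-50:x+50])])[:,:,::-1]);print(p,q)
E
```

```text
time: 1.72
position: [0.591, 0.1672, 0.1495]
tool_rot: [-1.813, -2.564, -0.001]
ft_force: [-0.0, 1.5, -0.3]
grip_width: 0.996
grip_force: 0.0
t 1.73 tcp [591.  167.2 149.5] yang 19.47 z [-8.0e-04  1.3e-03 -1.0e+00] F [-0.   1.5 -0.3] w 86.6 gf 0.0 j7 0.12
[241.33421105 182.52852568] [209.94679653 177.12229463]
```

View pics/c1.png

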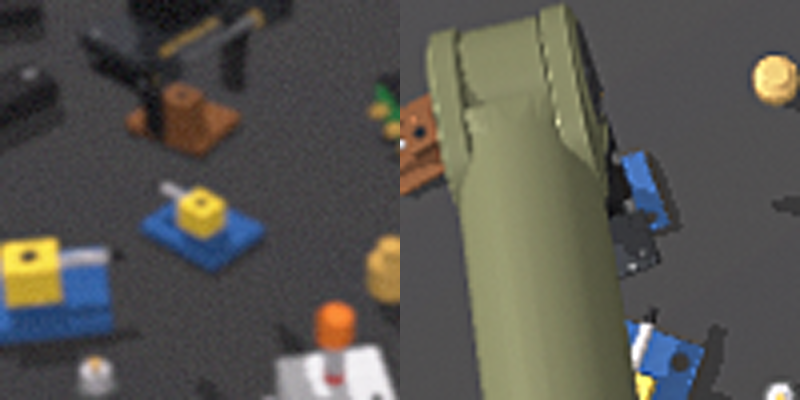

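The side crop shows the open fingers above and behind the plate, and the path down to the yellow housing at about (241,182) is clear. Descending.

```bash
python3 -m inch '[[0,-1,-20,0,0,0],[0,-1,-40,0,0,0],[0,-1,-60,0,0,0],[0,-1,-75,0,0,0],[0,-1,-75,0,0,0],[0,-1,-75,0,0,0],[0,-1,-75,0,0,0]]' && python3 -c "
from h import *
st()"
```

```text
time: 2.7
position: [0.5928, 0.1639, 0.0755]
tool_rot: [1.817, 2.561, 0.002]
ft_force: [-0.3, 0.2, 0.4]
grip_width: 0.997
grip_force: 0.0
t 2.7 tcp [592.8 163.9  75.5] yang 19.28 z [ 1.7e-03  7.0e-04 -1.0e+00] F [-0.3  0.2  0.4] w 86.8 gf 0.0 j7 0.15
```

```bash
python3 -m inch '[[0,0,-15,0,0,0],[0,0,-30,0,0,0],[0,0,-42,0,0,0],[0,0,-48,0,0,0],[0,0,-48,0,0,0],[0,0,-48,0,0,0]]' && python3 -m inch '[[0,0,0,0,0,0],[0,0,0,0,0,0],[0,0,0,0,0,0],[0,0,0,0,0,0],[0,0,0,0,0,0],[0,0,0,0,0,0],[0,0,0,0,0,0],[0,0,0,0,0,0]]' 0 30 && python3 -c "
from h import *
st()"
```

```text
time: 3.45
position: [0.5925, 0.1638, 0.027]
tool_rot: [1.818, 2.562, 0.001]
ft_force: [0.0, -0.8, -0.6]
grip_width: 0.999
grip_force: 0.0
time: 4.45
position: [0.5924, 0.1637, 0.0266]
tool_rot: [1.818, 2.562, 0.001]
ft_force: [1.4, 0.6, -1.1]
grip_width: 0.348
grip_force: 30.0
t 4.45 tcp [592.4 163.7  26.6] yang 19.28 z [ 7.e-04  1.e-04 -1.e+00] F [ 1.4  0.6 -1.1] w 30.3 gf 30.0 j7 0.17
```

```bash
python3 -m inch '[[0,0,10,0,0,0],[0,0,30,0,0,0],[0,0,60,0,0,0],[0,0,100,0,0,0],[0,0,140,0,0,0],[0,-20,150,0,0,-2],[-6,-50,150,0,0,-5],[-12,-90,150,0,0,-9],[-18,-135,150,0,0,-14],[-24,-180,150,0,0,-19],[-30,-225,150,0,0,-24],[-36,-270,150,0,0,-29],[-42,-310,150,0,0,-33],[-46,-340,150,0,0,-35.5],[-48,-355,150,0,0,-37],[-48,-360,150,0,0,-37],[-48,-360,150,0,0,-37],[-48,-360,150,0,0,-37],[-48,-360,150,0,0,-37]]' && python3 - <<'E'
from h import *
st()
s,_=grab("side");t,_=grab("top");np.savez("v2.npz",s=s,t=t);st()
a=cv2.resize(s[150:290,220:340],(480,560),interpolation=cv2.INTER_CUBIC);b=cv2.resize(t[140:220,270:350],(320,320),interpolation=cv2.INTER_CUBIC)
cv2.imwrite("pics/c2.png",np.hstack([a,cv2.copyMakeBorder(b,0,240,0,0,0)])[:,:,::-1])
E
```

```text
time: 6.82
position: [0.5445, -0.1951, 0.1765]
tool_rot: [-2.535, -1.855, -0.0]
ft_force: [0.6, 0.2, -4.5]
grip_width: 0.342
grip_force: 30.0
t 6.83 tcp [ 544.5 -195.1  176.5] yang -17.6 z [-0.e+00  3.e-04 -1.e+00] F [ 0.6  0.2 -4.5] w 29.7 gf 30.0 j7 0.13
t 6.92 tcp [ 544.3 -195.6  176.6] yang -17.64 z [ 1.e-04  1.e-04 -1.e+00] F [-0.1 -0.2 -3.5] w 29.9 gf 30.0 j7 0.13
```

View pics/c2.png

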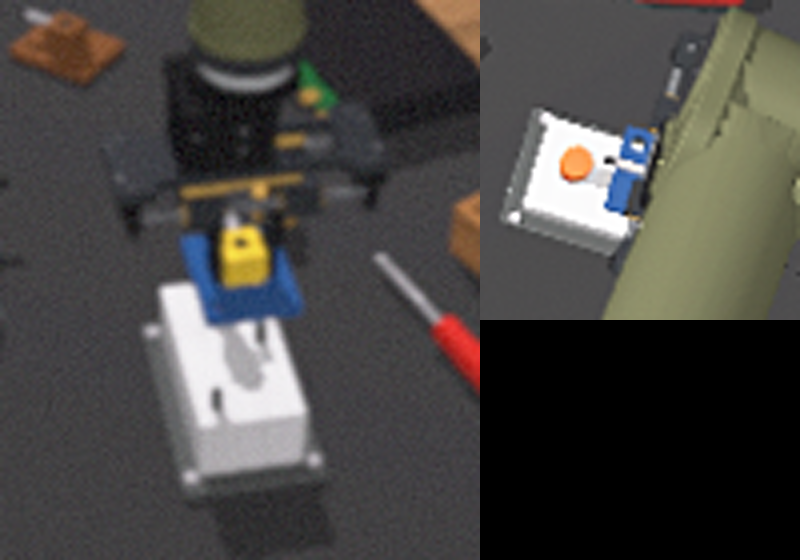

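The side crop shows the plate held level above the stand. The housing dot is at about (280,210), the pins are uncovered at about (274,250) and (285,233), and the knob is hidden. I'll measure plate against pins in the side camera, from the housing dot and the earlier pin tips.

```bash
python3 - <<'E'
from h import *
s0=np.load("side0.npz")["im"];v=np.load("v2.npz");s2=v["s"];t2=v["t"]
def sub(g,c,r,thr):
    x,y=c;w=g[y-r:y+r+1,x-r:x+r+1];k=np.clip(thr-w,0,None);vv,uu=np.mgrid[y-r:y+r+1,x-r:x+r+1]
    return np.array([(k*uu).sum()/k.sum(),(k*vv).sum()/k.sum()])
g0=s0.astype(float).mean(2);g2=s2.astype(float).mean(2)
for g in(g0,g2):
  for c in((274,250),(285,233)):
    # dark pin: column of rows
    x,y=c;w=g[y-9:y+10,x-5:x+6];k=w<110;vv,uu=np.nonzero(k);print("pin",c,"u",uu.mean()+x-5,"rows",vv.min()+y-9,vv.max()+y-9,k.sum())
    mid=[uu.mean()+x-5,(vv.min()+vv.max())/2+y-9];print("  z70",ray("side",[mid],.07)[0,:2]*1000)
zt=.150+.036
d=sub(s2[:,:,0].astype(float),(280,210),2,150);print("dot",d,ray("side",[d],zt)[0]*1000)
m=mask(s2,(20,120,180),(34,255,255),(268,200,295,230));print("yel",rect("side",m,zt))
b=mask(s2,(100,100,40),(125,255,255),(260,200,300,235));print("blue",rect("side",b,.16))
c=max(cv2.findContours(b,0,1)[0],key=cv2.contourArea);print(cv2.convexHull(c)[:,0].tolist())
# top view hole/edge of plate & knob
bt=mask(t2,(100,100,40),(125,255,255),(295,165,320,200));vv,uu=np.nonzero(bt);print("topblue",uu.min(),vv.min(),vv.max())
c=cv2.convexHull(np.vstack(cv2.findContours(bt,0,1)[0]))[:,0];print(c.tolist(),np.round(ray("top",c,.16)[:,:2]*1000).tolist())
print("pred corners",np.round(proj("side",[[.5445+(x*.953+y*.302)/1000,-.1955+(-x*.302+y*.953)/1000,z] for z in(.16,.15) for x,y in((-35,-45),(35,-45),(35,45),(-35,45))]),1).tolist(), proj("side",[[.5445,-.1955,.186]]))
E
```

```text
pin (274, 250) u 274.0 rows 248 251 4
  z70 [ 509.86902666 -220.63851212]
pin (285, 233) u 288.6666666666667 rows 224 234 18
  z70 [ 593.89679177 -164.55128148]
pin (274, 250) u 274.0 rows 248 251 4
  z70 [ 509.86902666 -220.63851212]
pin (285, 233) u 285.05882352941177 rows 224 234 68
  z70 [ 584.10341804 -159.15401458]
dot [279.6875     210.04166667] [ 544.50078676 -190.56799924  186.        ]
yel (((540.2117309570312, -202.71173095703125), (52.96094512939453, 25.754074096679688), 60.27009582519531), array([ 539.69155546, -204.0067902 ]), 111)
blue (((542.5467529296875, -194.3943328857422), (99.5768814086914, 76.05949401855469), 71.09447479248047), array([ 535.85484512, -206.04123371]), 336)
[[271, 208], [290, 212], [291, 213], [292, 215], [295, 224], [295, 227], [294, 228], [277, 230], [273, 230], [272, 229], [271, 227], [266, 216], [265, 213], [265, 209], [268, 208]]
topblue 301 171 193
[[312, 176], [311, 180], [306, 192], [305, 193], [302, 192], [301, 191], [302, 186], [306, 172], [307, 171], [311, 172], [312, 173]] [[577.0, -180.0], [564.0, -176.0], [525.0, -159.0], [522.0, -156.0], [525.0, -146.0], [528.0, -143.0], [544.0, -147.0], [590.0, -161.0], [593.0, -164.0], [590.0, -177.0], [587.0, -180.0]]
pred corners [[271.7, 229.8], [295.9, 226.5], [288.6, 206.6], [265.5, 209.6], [271.7, 232.4], [295.8, 229.1], [288.5, 209.2], [265.6, 212.2]] [[280.55127254 211.01290156]]
```

```bash
python3 -m inch '[[0,0,-15,0,0,0],[0,0,-30,0,0,0],[0,0,-45,0,0,0],[0,0,-58,0,0,0],[0,0,-66,0,0,0],[0,0,-66,0,0,0],[0,0,-66,0,0,0],[0,0,-66,0,0,0]]' && python3 - <<'E'
from h import *
st()
s,_=grab("side");t,_=grab("top");np.savez("v3.npz",s=s,t=t)
a=cv2.resize(s[190:280,245:315],(448,576),interpolation=cv2.INTER_CUBIC);b=cv2.resize(t[150:220,275:330],(352,448),interpolation=cv2.INTER_CUBIC)
cv2.imwrite("pics/c3.png",np.hstack([a,cv2.copyMakeBorder(b,0,128,0,0,0)])[:,:,::-1])
E
```

```text
time: 7.92
position: [0.5446, -0.1965, 0.1112]
tool_rot: [2.536, 1.852, 0.001]
ft_force: [-0.1, 0.5, -5.0]
grip_width: 0.343
grip_force: 30.0
t 7.92 tcp [ 544.6 -196.5  111.2] yang -17.71 z [ 1.3e-03 -2.0e-04 -1.0e+00] F [-0.1  0.5 -5. ] w 29.8 gf 30.0 j7 0.17
```

View pics/c3.png

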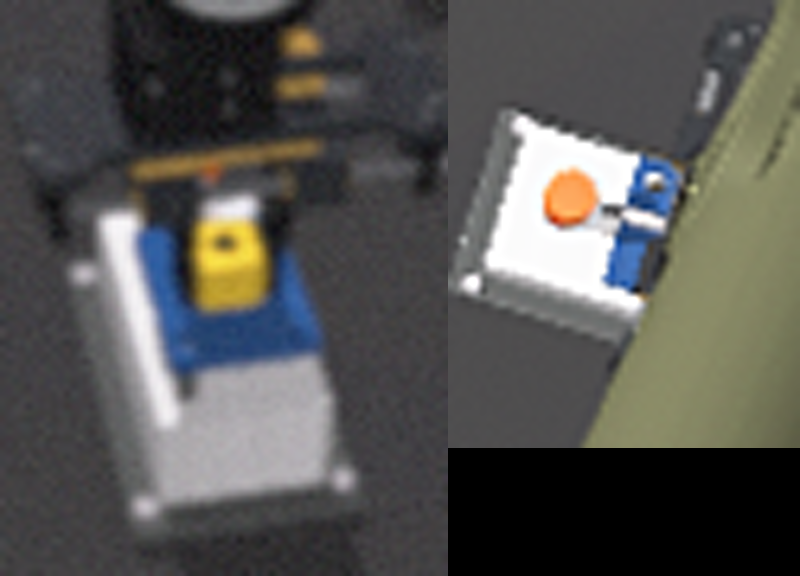

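The side crop shows the plate level just above the pins, with one pin showing at its front-left corner. In the top crop, plate hole (24,32) is visible at about (307.3,178.6), and the nose points at the knob. I'll compare the hole with the measured pin.

```bash
python3 - <<'E'
from h import *
t=np.load("v3.npz")["t"]
print(t[174:184,302:313].mean(2).round().astype(int))
h=cv2.cvtColor(t,cv2.COLOR_RGB2HSV);print(h[174:184,302:313,1])
w=np.clip(170-h[174:183,302:313,1].astype(float),0,None)
for c in((307.2,178.6),(307,178.3)): print(ray("top",[c],.0945)[0]*1000)
X=[576.5,-172.8,77];print(proj("top",[np.array(X)/1000,[.5765,-.1728,.0945]]))
# knob now
v,u=np.nonzero(mask(t,(3,150,120),(16,255,255),(285,170,305,192)));print("knob",u.mean(),v.mean())
b=mask(t,(100,100,40),(125,255,255),(295,165,320,200));c=cv2.convexHull(np.vstack(cv2.findContours(b,0,1)[0]))[:,0];print(c.tolist(),np.round(ray("top",c,.0945)[:,:2]*1000).tolist())
f=lambda x,y:[544.6+x*.9525+y*.3046,-196.5-x*.3046+y*.9525]
print("pred",f(24,32),f(35,45),f(-35,45))
E
```

```text
[[255 244 231 101 111 110  90  67  65  69  51]
 [255 255 241 106 119 122 119 112  78  70  70]
 [255 255 157 102 102  88 101 125 126 101  69]
 [255 255  99 136 242 255 165 107 135 122  51]
 [255 241 101 147 199 151 148 148 123 120  50]
 [254 160 112 120 101  58  91 121 114  69 110]
 [255 120  84  91  92 116 116 130 119  25  80]
 [246  71  74  81  85 101 127 133 115  38  93]
 [138 158 122  73  73  88 127 117  62  65 112]
 [213 255 250 233 208 134 100 109  71  92 122]]
[[  0   3   4 123  34  22  37  22  19  34  40]
 [  0   0  14 181 154 146 126 103 110  73  47]
 [  1   1  97 192 187 186 177 146  38  86  11]
 [  1   1 192 125  14   0  54 179 123  35  24]
 [  1   4 199 103   4  24  33 122 107   6  43]
 [  2  97 185 147  43  98  41 142 126  18  70]
 [  0 120 179 163 160 155 162 137  63  36  62]
 [ 10 198 191 175 167 168 168 125   7  73  63]
 [ 21  36  55 175 195 186 166 135  24  67  68]
 [  9   0   8  12   8  51 137  75  34  68  67]]
[ 577.52534946 -172.27916095   94.5       ]
[ 578.55361561 -171.61762653   94.5       ]
[[306.7293785  179.61206758]
 [307.35867819 178.89928476]]
knob 293.3137254901961 180.64705882352942
[[310, 179], [309, 182], [304, 193], [303, 195], [300, 194], [299, 193], [303, 180], [305, 174], [309, 175], [310, 177]] [[576.0, -182.0], [566.0, -178.0], [529.0, -161.0], [522.0, -157.0], [525.0, -147.0], [529.0, -144.0], [573.0, -158.0], [593.0, -165.0], [590.0, -179.0], [583.0, -182.0]]
pred [577.2072000000001, -173.3304] [591.6445, -164.2985] [524.9695, -142.9765]
```

```bash
python3 -m inch '[[0,0,-2,0,0,0],[0,0,-4,0,0,0],[0,0,-6,0,0,0],[0,0,-8,0,0,0],[0,0,-8,0,0,0],[0,0,-8,0,0,0]]' && python3 -c "
from h import *
st()"
```

```text
time: 8.78
position: [0.544, -0.1966, 0.1026]
tool_rot: [2.537, 1.853, -0.001]
ft_force: [-0.5, -0.8, -4.0]
grip_width: 0.342
grip_force: 30.0
t 8.78 tcp [ 544.  -196.6  102.6] yang -17.72 z [-1.e-04 -4.e-04 -1.e+00] F [-0.5 -0.8 -4. ] w 29.8 gf 30.0 j7 0.18
```

```bash
python3 -m inch '[[0,0,-1,0,0,0],[0,0,-2,0,0,0],[0,0,-3,0,0,0],[0,0,-3,0,0,0],[0,0,-3,0,0,0]]' && python3 -m inch '[[0,0,-1,0,0,0],[0,0,-2,0,0,0],[0,0,-3,0,0,0],[0,0,-3,0,0,0],[0,0,-3,0,0,0]]'
```

```text
time: 9.4
position: [0.5439, -0.197, 0.0995]
tool_rot: [2.537, 1.852, -0.001]
ft_force: [-1.0, -4.7, -3.2]
grip_width: 0.341
grip_force: 30.0
time: 10.02
position: [0.5439, -0.1971, 0.0967]
tool_rot: [2.537, 1.852, -0.001]
ft_force: [-2.9, -5.2, -2.4]
grip_width: 0.341
grip_force: 30.0
```

The pins have entered the holes and push gently towards -x and -y, so I'll yield that way while lowering.

```bash
python3 -m inch '[[-0.4,-0.8,0,0,0,0],[-0.6,-1,-1,0,0,0],[-0.6,-1,-2,0,0,0],[-0.6,-1,-3,0,0,0],[-0.6,-1,-4,0,0,0],[-0.6,-1,-4,0,0,0]]' && python3 -m inch '[[0,0,-1,0,0,0],[0,0,-2,0,0,0],[0,0,-3,0,0,0],[0,0,-4,0,0,0],[0,0,-4,0,0,0]]'
```

```text
time: 10.78
position: [0.5437, -0.1972, 0.0925]
tool_rot: [2.537, 1.853, 0.0]
ft_force: [-0.3, -2.7, -3.7]
grip_width: 0.341
grip_force: 30.0
time: 11.4
position: [0.5436, -0.1972, 0.0885]
tool_rot: [2.537, 1.853, 0.0]
ft_force: [0.1, -3.0, -2.8]
grip_width: 0.34
grip_force: 30.0
```

```bash
python3 -m inch '[[0,-0.4,-0.5,0,0,0],[0,-0.5,-1,0,0,0],[0,-0.5,-1.5,0,0,0],[0,-0.5,-2,0,0,0],[0,-0.5,-2.5,0,0,0],[0,-0.5,-2.5,0,0,0]]'
```

```text
time: 12.15
position: [0.5435, -0.1974, 0.0866]
tool_rot: [-2.536, -1.853, -0.001]
ft_force: [-2.5, 1.5, 5.0]
grip_width: 0.343
grip_force: 30.0
```

Flush now, with contact in z. Release and rise.

```bash
python3 -m inch '[[0,0,2,0,0,0],[0,0,2,0,0,0],[0,0,2,0,0,0],[0,0,2,0,0,0],[0,0,2,0,0,0],[0,0,2,0,0,0]]' 70 && python3 -m inch '[[0,0,10,0,0,0],[0,0,25,0,0,0],[0,0,45,0,0,0],[0,0,65,0,0,0],[0,0,70,0,0,0],[0,0,70,0,0,0]]' && python3 - <<'E'
from h import *
st()
s,_=grab("side");t,_=grab("top");np.savez("v4.npz",s=s,t=t)
a=cv2.resize(s[190:280,245:315],(448,576),interpolation=cv2.INTER_CUBIC);b=cv2.resize(t[150:220,275:330],(352,448),interpolation=cv2.INTER_CUBIC)
cv2.imwrite("pics/c4.png",np.hstack([a,cv2.copyMakeBorder(b,0,128,0,0,0)])[:,:,::-1])
E
```

```text
time: 12.9
position: [0.5435, -0.1978, 0.0881]
tool_rot: [2.537, 1.853, 0.0]
ft_force: [-0.6, -0.3, -0.0]
grip_width: 0.797
grip_force: 0.0
time: 13.65
position: [0.5437, -0.1978, 0.1586]
tool_rot: [2.536, 1.853, 0.001]
ft_force: [-0.6, -0.4, 0.9]
grip_width: 0.804
grip_force: 0.0
t 13.65 tcp [ 543.7 -197.8  158.6] yang -17.7 z [ 1.e-03  1.e-04 -1.e+00] F [-0.6 -0.4  0.9] w 69.9 gf 0.0 j7 0.14
```

View pics/c4.png

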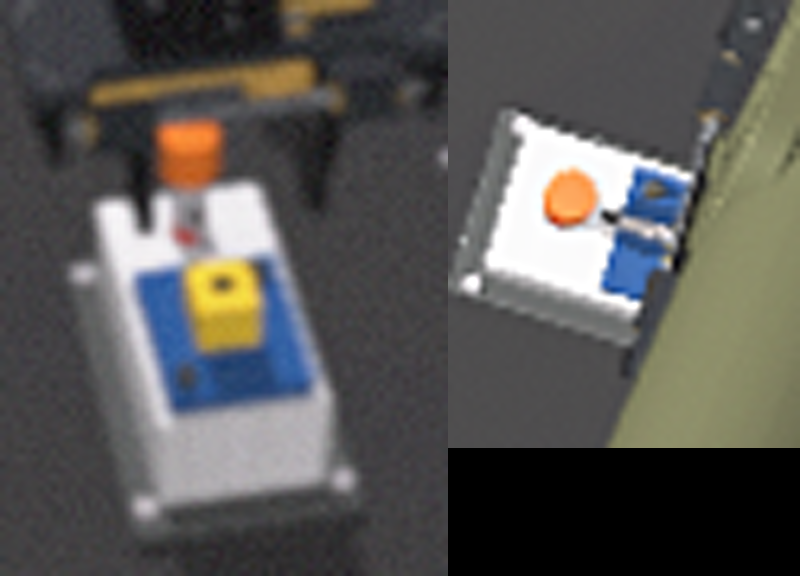

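The plate lies flush, with a pin showing in its front-left hole at about (274,249). The knob stands free at (275,214) in the side view, with the nose pointing at the rod. Moving over the knob.

```bash
python3 -m inch '[[8,25,0,0,0,0],[16,50,0,0,0,0],[22,70,0,0,0,0],[23.3,74.4,0,0,0,0],[23.3,74.4,0,0,0,0],[23.3,74.4,-12,0,0,0],[23.3,74.4,-24,0,0,0],[23.3,74.4,-36,0,0,0],[23.3,74.4,-44,0,0,0],[23.3,74.4,-45,0,0,0],[23.3,74.4,-45,0,0,0]]' && python3 -m inch '[[0,0,0,0,0,0],[0,0,0,0,0,0],[0,0,0,0,0,0]]' 40 && python3 -c "
from h import *
st()"
```

```text
time: 15.12
position: [0.567, -0.1235, 0.1133]
tool_rot: [2.537, 1.853, 0.0]
ft_force: [0.4, -0.5, 0.0]
grip_width: 0.805
grip_force: 0.0
time: 15.5
position: [0.5669, -0.1234, 0.1133]
tool_rot: [2.537, 1.853, 0.001]
ft_force: [-0.1, -0.9, 1.4]
grip_width: 0.548
grip_force: 0.0
t 15.5 tcp [ 566.9 -123.4  113.3] yang -17.71 z [ 4.e-04 -0.e+00 -1.e+00] F [-0.1 -0.9  1.4] w 47.7 gf 0.0 j7 0.03
```

```bash
python3 -m inch '[[0,0,0,0,0,0],[0,0,0,0,0,0],[0,0,0,0,0,0],[0,0,0,0,0,0],[0,0,0,0,0,0],[0,0,0,0,0,0]]' 20 8 && python3 -c "
from h import *
st()"
```

```text
time: 16.25
position: [0.5668, -0.1234, 0.1131]
tool_rot: [2.537, 1.853, 0.0]
ft_force: [0.0, 0.5, -0.5]
grip_width: 0.315
grip_force: 8.0
t 16.25 tcp [ 566.8 -123.4  113.1] yang -17.71 z [ 1.e-04 -1.e-04 -1.e+00] F [ 0.   0.5 -0.5] w 27.4 gf 8.0 j7 0.03
```

```bash
python3 -m inch '[[0,0,0,0,0,0],[0,0,0,0,0,0],[0,0,0,0,0,0],[0,0,1,0,0,0],[0,0,2,0,0,0],[0,0,3,0,0,0],[0,0,4,0,0,0],[0,0,5,0,0,0],[0,0,5,0,0,0]]' 20 25
```

```text
time: 17.38
position: [0.5669, -0.1234, 0.1182]
tool_rot: [2.537, 1.853, 0.0]
ft_force: [-0.2, 0.2, -2.3]
grip_width: 0.312
grip_force: 25.0
```

```bash
python3 -m inch '[[0,0,1,0,0,0],[0,0,2,0,0,0],[0,0,3,0,0,0],[0,0,4,0,0,0],[0,0,5,0,0,0],[0,0,5,0,0,0]]'
```

```text
time: 18.12
position: [0.5669, -0.1234, 0.1232]
tool_rot: [2.537, 1.853, 0.0]
ft_force: [-1.3, 0.2, -1.8]
grip_width: 0.314
grip_force: 25.0
```

```bash
python3 -m inch '[[0,0,1.5,0,0,0],[0,0,3,0,0,0],[0,0,4.5,0,0,0],[0,0,6,0,0,0],[0,0,7.5,0,0,0],[0,0,9,0,0,0],[0,0,10.5,0,0,0],[0,0,12,0,0,0],[0,0,13.5,0,0,0],[0,0,14.5,0,0,0],[0,0,15,0,0,0],[0,0,15,0,0,0],[0,0,15,0,0,0],[0,0,15,0,0,0]]' && python3 - <<'E'
from h import *
st()
s,_=grab("side")
z0=np.load("v4.npz")["s"]
f=lambda im:cv2.resize(im[185:265,245:310],(390,480),interpolation=cv2.INTER_CUBIC)
cv2.imwrite("pics/c5.png",np.hstack([f(z0),f(s)])[:,:,::-1])
for n,i in(("before",z0),("now",s)):
    v,u=np.nonzero(mask(i,(170,100,80),(180,255,255),(262,205,290,240))|mask(i,(0,100,80),(2,255,255),(262,205,290,240)));print(n,u.mean(),v.mean(),len(u))
print(proj("side",[[.567,-.1234,z] for z in(.065,.09)]))
E
```

```text
time: 19.88
position: [0.5668, -0.1234, 0.138]
tool_rot: [2.537, 1.853, -0.0]
ft_force: [0.3, -0.6, -2.0]
grip_width: 0.312
grip_force: 25.0
t 19.88 tcp [ 566.8 -123.4  138. ] yang -17.71 z [-1.e-04 -1.e-04 -1.e+00] F [ 0.3 -0.6 -2. ] w 27.1 gf 25.0 j7 0.01
before 273.5 226.5 4
now 274.0 220.5 6
[[274.55064337 225.22726391]
 [274.62620687 219.24116908]]
```

View pics/c5.png

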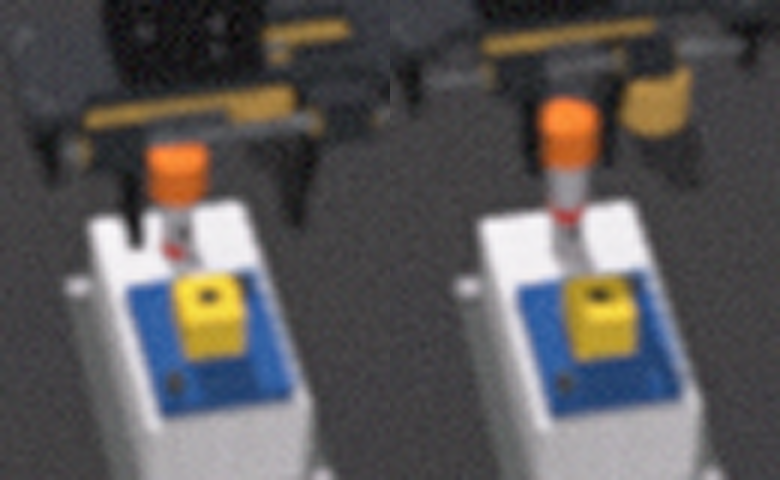

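The red ring has risen 6 px, from about (273.5,226.5) to (274,220.5), which matches the 25 mm of tool travel. The plate is still flush and the rod hangs straight with no side force, so I'm handing in.

```bash
python3 -c "
from bench import ctrl
print(ctrl.close_job())"
```

```text
the job is handed in; nothing more can be done
None
```

I seated the blue plate flush on both pins and let go of it, then drew the rod straight up 25 mm so its red ring is level with the nose; it was still gripped at 25 N and at rest when I handed in the job at about 20 s, and no verdict was returned.

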